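# Draw the drip tray out of the vacuum sealer and hold it over the rinse tub

## Robot

A 6-joint arm with a two-finger parallel gripper is mounted at the origin on the work surface. World frame = base frame: x ahead of the robot, y to its left, z up, the work surface at z = 0. Lengths are in m, angles in rad, forces in N, time in s.
With the tool pointing down it reaches from about 0.375 to 0.9 m from the base axis. Payload 3.1 kg.
Tool frame: the origin (TCP) lies midway between the tips of the shut fingers; the grasp point (between the pads) lies 19 mm behind it (grasp_offset is the distance from the TCP to the grasp point, in m); x points along the fingers, z is the direction in which the jaws open and shut, and the axes are right-handed (so a half turn about x gives the same grasp; the last joint's range is limited). The gripper opens to 87 mm and grips with 3 to 60 N. Pads are 19 mm wide; open, the fingers measure 117 mm over their backs; the gripper's body (75 mm by 190 mm) begins 51 mm behind the grasp point.
Start: joints at [-1.518, 0.527, 1.433, -0, 1.181, -0.178], TCP at [0.143, -0.608, 0.223] pointing down, gripper open.
Joint ranges: [-3.08, 3.08], [-0.75, 2.2], [0.22, 2.44], [-1.43, 4.57], [0, 2.65], [-2.85, 2.85]. Speed limits (rad/s): [2.79, 2.79, 3.14, 3.14, 3.14, 3.14].

## Interface

Orientations are given as a unit quaternion [x, y, z, w].
In Python, from bench import * gives the robot as it stands.
- The arm moves only by the tool step_arm, never from a script. Its argument "increments" is a list of rows, each an object with "linear": the shift along the world's x, y, z in cm, a list of three; "turn": the turn, a rotation vector about the world's x, y, z in degrees, a list of three; "gripper": the gripper command: -1 is fully open, 1 is shut, values between are in proportion. In form: [{"linear": [dx, dy, dz], "turn": [wx, wy, wz], "gripper": gripper}, ...]. A call has 1 to 10 rows; each row is the pose to reach, as a shift and turn from the pose commanded when the call began; what a row does not reach only later rows make up. A row lasts 1/12 s, in which the tool goes at most 41.7 mm and 7.16 degrees, less where a joint would pass 70% of its speed; a pose out of reach is approached as far as the arm can. A call with a gripper value outside its range is refused whole. The fingers move at their own pace and stop on an object; "squeeze" is the grip in N (left out, the last holds). Time passes only in rows, so rows that repeat a pose let the fingers close. It gives the time, the measured TCP pose, the force and the opening at its end, in the units of the state.
- get_obs(): the state, without advancing time (a new reading comes with each control period).
- grab_frame(name): name is "scene" or "top"; returns the picture (400x640x3 uint8, red, green, blue); there is no depth.
- camera_model(name): a dict with "fx", "fy", "cx", "cy" (pixels), "dist_coeffs" ([k1, k2, p1, p2, k3] as OpenCV has them; the pictures are not rectified), "rvec" (rotation vector, rad) and "tvec" (3), from world to camera coordinates, as OpenCV has them. Camera axes: x right, y down, z forward; pixel columns grow to the right and rows downward; lengths in m; the calibration is good to about 2 mm. A picture is of the moment at which its call begins. camera_model takes no time and is no camera call.
- close_job(): hands the job in, once; it reports no verdict.
The state is a dict: "time_s": time; "joint_positions": joint angles; "joint_velocities": joint speeds; "joint_torque": joint torques, N m; "eef_pos": TCP position; "tcp_rot": TCP orientation; "contact_force": force on the tool from outside, world axes, zero at the start; "moment": the same for the moment, N m; "opening": finger opening in m.
Only numpy, scipy, OpenCV 4.12 (cv2) and the standard library are available. Lean on these libraries where they do the work, as an engineer would, in place of code of your own. Each camera call takes 0.05 s, during which the arm holds its last target.

## Task

The drip tray under the lid of the vacuum sealer is due for its rinse: open the sealer's lid all the way and leave it open, then draw the tray out of its channel and carry it, kept level, over the empty open tub beside the sealer. Hold it there level, lengthwise along the tub, with the whole tray inside the tub's rim as seen from above and its underside at least 3 cm above the rim. Finish while still holding the tray still in the gripper, with the tub and the other things on the table left standing where they are.

Things in the scene. Friction and masses are not known exactly. Their poses are not given: they have to be found in the camera images.
- sealer: Bench-top vacuum sealer, fixed, 175 mm deep (x) by 320 mm wide (y), left or right of the tub. Origin on the table under its centre; -x is its front (robot side), z up. Steel deck 60 mm high; in it a channel 55 x 185 mm, 20 mm deep (long along y), centred at x = -15 mm, where the drip tray lies hidden under the grey plastic lid.
- lid (a joint): Lid angle, rad: 0 shut (starts at 0 to 0.12), 1.5 fully open (stop, nearly upright). Hollow grey shell standing on the deck, 155 mm from hinge to front face, 320 mm wide, 38 mm high (top 98 mm above the table when shut), black touch panel on top. Turns up and back about the hinge line at its rear lower edge. Stiff hinge: it stays where left; lifting takes about 6 N at the tab.
- lid_tab (a point): Centre of the lid's lift tab: flat block in the middle of the lid's front, 36 mm wide (along y), 14 mm thick, standing 41 mm out of the front face; nothing beside or under it. With the lid shut this point is 177 mm in front of the hinge line and 19 mm above it, 79 mm above the table. It moves with the lid; axes are the lid's (when shut those of the sealer).
- lid_hinge (a point): Middle of the lid's hinge line (along the sealer's y), on the deck at 60 mm height, 70 mm behind the sealer's origin. Axes as the sealer's. Opening turns the lid about +y of this frame.
- tray: Drip tray: dark grey plastic trough, 50 mm (x) by 180 mm (y, lengthwise) by 20 mm high, walls 3 mm, 0.08 to 0.17 kg, loose. Origin under its centre, z up. It lies in the channel, rim flush with the deck, 2.5 mm clearance all round; it lifts straight up. A grip rib stands in its middle: 12 mm thick (y), 30 mm long (x), top 46 mm above the tray's underside (26 mm above the deck).
- tray_grip (a point): Point on the grip rib of the tray, on the tray's middle axis, 34 mm above the underside (12 mm below the rib's top); axes as the tray's.
- tray_end1 (a point): Middle of the tray's end at its +y, at the height of its underside (90 mm from the middle).
- tray_end2 (a point): Middle of the tray's end at its -y, at the height of its underside.
- tub: Empty open white plastic tub, loose, 0.35 kg: 260 mm (its x, lengthwise) by 180 mm (its y) by 110 mm high, walls 4 mm, small flange 6 mm wide outside the rim. Origin under its centre, z up.
- tub_mouth (a point): Centre of the tub's mouth at the height of its rim, 110 mm above the table; axes as the tub's (x along the tub's length).
- potato_tub: Bystander: lidded clear tub of potatoes, 110 x 110 x 90 mm, loose; origin under its centre.
- jug: Bystander: white bottle with a cap, 84 mm diameter, 200 mm high, loose; origin under its centre.
- spice_jar: Bystander: brown glass jar, 64 mm diameter, 95 mm high, loose; origin under its centre.

How it is judged:
On the way, in this order (a step that is already met when the one before it is completed fails the run):
1. the lid is open all the way (value of joint lid above 1.35 rad), for 0.2 s.
2. the tray is drawn up out of its channel in the gripper, lid open (z of tray_grip in the frame of sealer above 0.12 m and contact force between tray and the fingers above 1 N and value of joint lid above 1.3 rad), for 0.2 s.
At the end, for the whole second after the job is handed in: Tray gripped (over 1 N), at rest, level within 0.2 rad, touching neither tub nor sealer; both its ends over the tub's mouth (within 126 mm of the tub's centre lengthwise, 62 mm across), 25 mm or more above the rim; lid open past 1.3 rad; tub and bystanders upright, moved under 30 mm (contact force between tray and the fingers above 1 N and value of joint lid above 1.3 rad and x of tray_end1 in the frame of tub between -0.126 and 0.126 m and y of tray_end1 in the frame of tub between -0.062 and 0.062 m and x of tray_end2 in the frame of tub between -0.126 and 0.126 m and y of tray_end2 in the frame of tub between -0.062 and 0.062 m and height (world z) of each of tray_end1, tray_end2 above 0.135 m and angle between each of tray, tub, potato_tub, jug, spice_jar's own z axis and vertical below 0.2 rad and linear speed of tray below 0.03 m/s and angular speed of tray below 0.2 rad/s and contact force between tray and tub below 0.1 N and contact force between tray and sealer below 0.1 N and distance of each of tub, potato_tub, jug, spice_jar from where it was at the start of the episode below 0.03 m); the arm keeps its last pose, push and grip.
It fails at once if the tray is tipped (more than 0.4 rad from level) (angle between tray's own z axis and vertical above 0.4 rad).
It fails at once if tub is shoved more than 30 mm or tipped (distance of tub from where it was at the start of the episode above 0.03 m or angle between tub's own z axis and vertical above 0.35 rad).
It fails at once if potato tub is shoved more than 30 mm or tipped (distance of potato_tub from where it was at the start of the episode above 0.03 m or angle between potato_tub's own z axis and vertical above 0.35 rad).
It fails at once if jug is shoved more than 30 mm or tipped (distance of jug from where it was at the start of the episode above 0.03 m or angle between jug's own z axis and vertical above 0.35 rad).
It fails at once if spice jar is shoved more than 30 mm or tipped (distance of spice_jar from where it was at the start of the episode above 0.03 m or angle between spice_jar's own z axis and vertical above 0.35 rad).
It also fails if it takes over 64 s, if anything falls off the work surface, if the arm or the gripper's body presses on something with over 40 N, if the wrist force passes 120 N, or if a joint passes its speed limit or range.

## Working session

There is one attempt and no reset: what is moved stays moved. The work goes in short steps, Python scripts to look and compute and a tool call to move; the robot and the scene stay as the last step left them, time stands still between calls to the robot, and variables do not carry over. Pictures are saved under pics/ and viewed, and the job is handed in when it is done.

Besides the shell and the picture viewer there is one more tool, called after "Emit:" by a JSON object that holds its "api" and its "payload". step_arm: Moves the arm, as the interface text tells. Its arguments: {"type":"object","properties":{"increments":{"type":"array","items":{"type":"object","properties":{"linear":{"type":"array","items":{"type":"number"}},"turn":{"type":"array","items":{"type":"number"}},"gripper":{"type":"number"}}}},"squeeze":{"type":"number"}},"required":["increments"]}

```bash
mkdir -p pics; ls
python3 - <<'E'
from bench import *
import cv2
for n in ("scene","top"):
    im=grab_frame(n); cv2.imwrite(f"pics/{n}0.png",im[:,:,::-1]); print(n,camera_model(n))
print(get_obs())
E
```

```text
pics
scene {'fx': 453.2146257384791, 'fy': 453.2146257384791, 'cx': 320.3986392713623, 'cy': 203.75664683125925, 'dist_coeffs': array([-0.00317433,  0.        ,  0.        ,  0.        ,  0.        ]), 'rvec': array([ 1.6080077 ,  2.09632405, -0.70650043]), 'tvec': array([ 0.17655637, -0.38369703,  1.96072484])}
top {'fx': 453.1715584335708, 'fy': 453.1715584335708, 'cx': 326.58375255566557, 'cy': 202.13465624075025, 'dist_coeffs': array([-0.0475098,  0.       ,  0.       ,  0.       ,  0.       ]), 'rvec': array([ 2.15773983, -2.16844894,  0.10949139]), 'tvec': array([0.00757895, 0.60475101, 1.58133667])}
{'time_s': 0.1, 'joint_positions': array([-1.51848076e+00,  5.28371773e-01,  1.43377004e+00, -1.98854743e-05,
        1.18141064e+00, -1.78511390e-01]), 'joint_velocities': array([-1.66555681e-05, -8.51994632e-04, -3.50284380e-03, -1.76771485e-03,
        1.55859205e-03, -9.41241838e-04]), 'joint_torque': array([ 3.88824019e-04, -4.40983808e+01, -1.77152306e+01,  6.34548068e-02,
        5.33828465e-02, -5.27653697e-05]), 'eef_pos': array([ 0.1429702 , -0.60774858,  0.22167169]), 'tcp_rot': array([ 0.43960818,  0.55471669, -0.43857704,  0.55379078]), 'contact_force': array([-0.38404931, -0.00912726, -0.64829705]), 'moment': array([-0.00923001,  0.05511875, -0.0316241 ]), 'opening': 0.08716808711800265}
```

View pics/scene0.png

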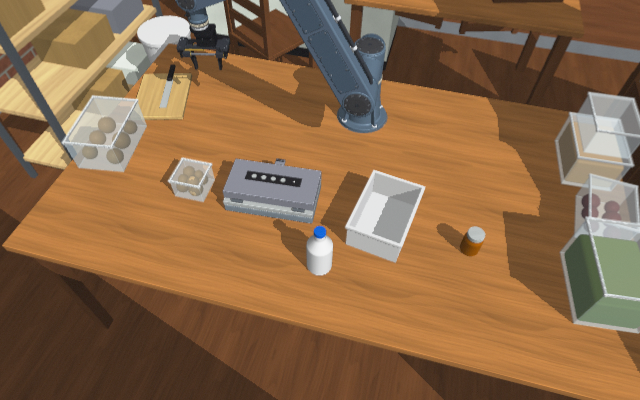

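View pics/top0.png

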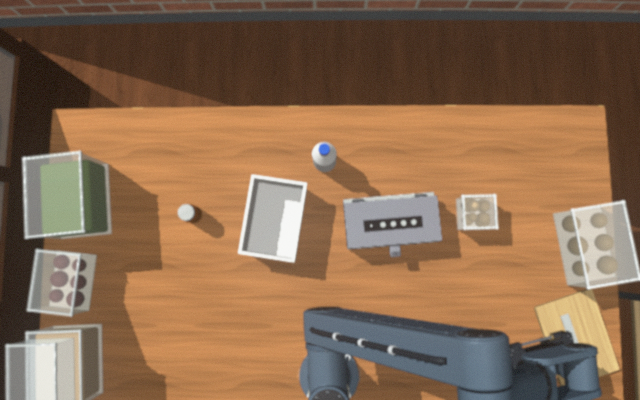

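The top view shows the sealer at about (392,220), with its tab at (395,251). The tub is at (273,218), the jug at (323,156), the spice jar at (188,213) and the potatoes at (478,212). I'll zoom in and measure next.

```bash
cat > h.py <<'E'
import cv2, numpy as np
from bench import *
def cam(n):
    c=camera_model(n); K=np.array([[c['fx'],0,c['cx']],[0,c['fy'],c['cy']],[0,0,1.]])
    R=cv2.Rodrigues(np.array(c['rvec']))[0]; return K,np.array(c['dist_coeffs']),R,np.array(c['tvec'])
def ray(n,px):
    K,D,R,t=cam(n); p=cv2.undistortPoints(np.array(px,float).reshape(-1,1,2),K,D).reshape(-1,2)
    d=np.c_[p,np.ones(len(p))]@R; return -R.T@t,d
def plane(n,px,z):
    o,d=ray(n,px); s=(z-o[2])/d[:,2]; return o+d*s[:,None]
def proj(n,P):
    K,D,R,t=cam(n); return cv2.projectPoints(np.array(P,float).reshape(-1,1,3),cv2.Rodrigues(R)[0],t,K,D)[0].reshape(-1,2)
E
python3 - <<'E'
import cv2
a=cv2.imread('pics/top0.png')[135:275,225:515]; a=cv2.resize(a,None,fx=2.7,fy=2.7,interpolation=cv2.INTER_CUBIC); cv2.imwrite('pics/topz.png',a)
a=cv2.imread('pics/scene0.png')[140:290,160:440]; a=cv2.resize(a,None,fx=2.8,fy=2.8,interpolation=cv2.INTER_CUBIC); cv2.imwrite('pics/scz.png',a)
E
```

```text
(no output)
```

View pics/topz.png

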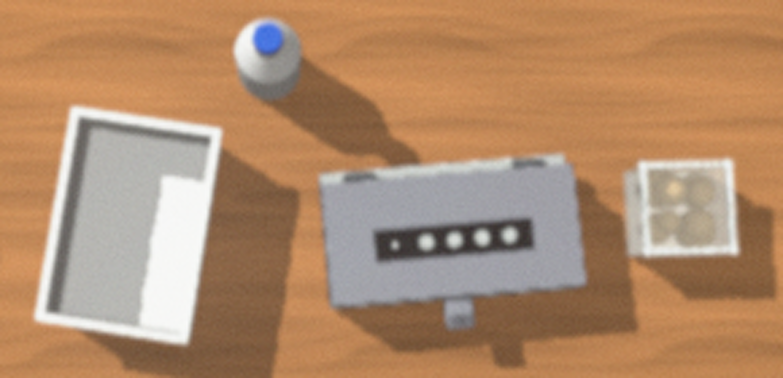

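View pics/scz.png

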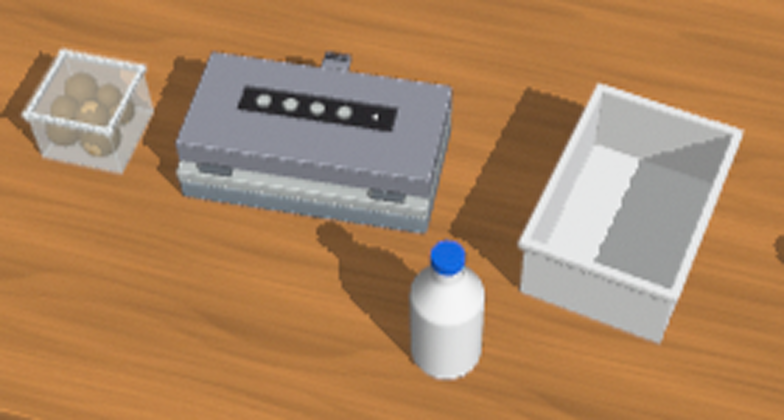

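```bash
cat >> h.py <<'E'
def tri(pt,ps):
    o1,d1=ray('top',pt);o2,d2=ray('scene',ps);d1=d1[0]/np.linalg.norm(d1);d2=d2[0]/np.linalg.norm(d2)
    s=np.linalg.lstsq(np.c_[d1,-d2],o2-o1,rcond=None)[0]
    a=o1+s[0]*d1;b=o2+s[1]*d2;return (a+b)/2,np.linalg.norm(a-b)
E
python3 - <<'E'
from h import *
np.set_printoptions(precision=4,suppress=True)
T=lambda x,y:((x-.85)/2.7+225,(y-.85)/2.7+135)
S=lambda x,y:((x-.9)/2.8+160,(y-.9)/2.8+140)
print('tub');P=plane('top',[T(*p) for p in [(72,107),(221,129),(188,345),(36,320)]],.11);print(P,P.mean(0))
e=[P[1]-P[0],P[2]-P[3],P[0]-P[3],P[1]-P[2]]
print([ (np.linalg.norm(v),np.degrees(np.arctan2(v[1],v[0]))) for v in e])
P=plane('scene',[S(*p) for p in [(601,86),(741,130),(671,295),(522,247)]],.11);print(P,P.mean(0))
for n,a,b in [('lid front +y',(331,306),(452,87)),('lid front -y',(585,285),(213,53)),('lid rear +y',(321,184),(430,180)),('lid rear -y',(572,164),(180,147)),('deck rear +y',(320,175),(426,215)),('tab',(459,313),(337,62)),('jugcap',(268,38),(448,250))]:
    print(n,*tri(T(*a),S(*b)))
E
```

```text
tub
[[0.6935 0.261  0.11  ]
 [0.6642 0.0721 0.11  ]
 [0.3939 0.113  0.11  ]
 [0.4254 0.3026 0.11  ]] [0.5442 0.1872 0.11  ]
[(np.float64(0.1912051489352596), np.float64(-98.82004462109533)), (np.float64(0.19214010977652343), np.float64(-99.41394191030385)), (np.float64(0.2713569741971978), np.float64(-8.806083857167685)), (np.float64(0.2733503472054731), np.float64(-8.612375665201727))]
[[0.4023 0.1212 0.11  ]
 [0.4283 0.3026 0.11  ]
 [0.6919 0.2553 0.11  ]
 [0.6721 0.0792 0.11  ]] [0.5487 0.1896 0.11  ]
lid front +y [ 0.4413 -0.0649  0.0949] 0.0005173088769822489
lid front -y [ 0.4655 -0.3843  0.0934] 0.002571539340707269
lid rear +y [ 0.5951 -0.0529  0.0953] 0.002085044573822172
lid rear -y [ 0.6194 -0.372   0.0847] 0.007624077977977198
deck rear +y [ 0.6122 -0.0533  0.0458] 0.00197880179333228
tab [ 0.4314 -0.2253  0.0862] 0.00326591476632186
jugcap [0.7598 0.0122 0.2012] 0.0019802930980423643
```

Run:
```python
from h import *
from scipy.spatial.transform import Rotation as Ro
np.set_printoptions(precision=4,suppress=True)
o=get_obs(); R=Ro.from_quat(o['tcp_rot']).as_matrix(); print(R)
z=R[:,2]; print('yaw of jaw axis',np.degrees(np.arctan2(z[1],z[0])))
H=np.array([.608,-.213,.06]);X=np.array([.997,.0757,0]);Z=np.array([0,0,1])
p0=H-.181*X+.019*Z; print('grasp0',p0,'delta to TCP 6cm above',(p0+[0,0,-.014+.08]-o['eef_pos'])*100)
for i in range(0,17):
    t=1.5*i/16; c,s=np.cos(t),np.sin(t)
    p=H+X*(-.181*c+.019*s)+Z*(.181*s+.019*c); print(round(t,2),((p-p0)*100).round(2))
print('potato',plane('top',[(478,212)],.09), 'jar',plane('top',[(188,213)],.095))
```

```text
[[-0.0001  0.9735  0.2288]
 [ 0.002   0.2288 -0.9735]
 [-1.      0.0003 -0.0019]]
yaw of jaw axis -76.77413775958583
grasp0 [ 0.4275 -0.2267  0.079 ] delta to TCP 6cm above [28.4573 38.1047 -7.6672]
0.0 [0. 0. 0.]
0.09 [0.26 0.02 1.69]
0.19 [0.67 0.05 3.34]
0.28 [1.23 0.09 4.95]
0.38 [1.95 0.15 6.5 ]
0.47 [2.8  0.21 7.97]
0.56 [3.79 0.29 9.36]
0.66 [ 4.9   0.37 10.65]
0.75 [ 6.13  0.47 11.83]
0.84 [ 7.47  0.57 12.89]
0.94 [ 8.89  0.68 13.81]
1.03 [10.4   0.79 14.6 ]
1.12 [11.97  0.91 15.25]
1.22 [13.6   1.03 15.75]
1.31 [15.27  1.16 16.08]
1.41 [16.96  1.29 16.27]
1.5 [18.66  1.42 16.29]
potato [[ 0.5617 -0.516   0.09  ]] jar [[0.563  0.4806 0.095 ]]
```

Emit:
{"api": "step_arm", "payload": {"increments": [{"linear": [3.5,3.8,0],"turn": [0,0,0],"gripper": -1},{"linear": [6.5,7.6,0],"turn": [0,0,0],"gripper": -1},{"linear": [9.5,11.5,0],"turn": [0,0,-1],"gripper": -1},{"linear": [12,15,0],"turn": [0,0,-3],"gripper": -1},{"linear": [15,19,0],"turn": [0,0,-5],"gripper": -1},{"linear": [18,23,0],"turn": [0,0,-7],"gripper": -1},{"linear": [21,27,0],"turn": [0,0,-9],"gripper": -1},{"linear": [24,31,0],"turn": [0,0,-9],"gripper": -1},{"linear": [27,35,0],"turn": [0,0,-9],"gripper": -1},{"linear": [28.5,38.1,0],"turn": [0,0,-9],"gripper": -1}]}}

```text
time_s: 0.93
eef_pos: [0.3964, -0.2757, 0.2225]
tcp_rot: [0.481, 0.518, -0.481, 0.518]
contact_force: [0.7, 0.0, 0.7]
opening: 0.0866
```

Emit:
{"api": "step_arm", "payload": {"increments": [{"linear": [0,0,-2],"turn": [0,0,0],"gripper": -1},{"linear": [0,0,-5],"turn": [0,0,0],"gripper": -1},{"linear": [0,0,-7.6],"turn": [0,0,0],"gripper": -1},{"linear": [0,0,-7.6],"turn": [0,0,0],"gripper": -1},{"linear": [0,0,-7.6],"turn": [0,0,0],"gripper": -1},{"linear": [0,0,-7.6],"turn": [0,0,0],"gripper": -1}]}}

```text
time_s: 1.43
eef_pos: [0.3958, -0.278, 0.1473]
tcp_rot: [0.481, 0.518, -0.481, 0.518]
contact_force: [0.3, -0.3, -0.5]
opening: 0.0872
```

Run:
```python
from h import *
from scipy.spatial.transform import Rotation as Ro
o=get_obs(); z=Ro.from_quat(o['tcp_rot']).as_matrix()
print(o['eef_pos'],z,o['joint_positions'],np.degrees(np.arctan2(z[1,2],z[0,2])),o['time_s'])
ims=[grab_frame(n)[:,:,::-1] for n in('top','scene')]
a=np.vstack([cv2.resize(ims[0][150:320,300:540],None,fx=2,fy=2),cv2.resize(ims[1][100:240,180:420],None,fx=2,fy=2)])
cv2.imwrite('pics/1.png',a[:600])
```

```text
[ 0.39582127 -0.27798838  0.14729638] [[ 7.54321930e-04  9.97309399e-01  7.33034364e-02]
 [-8.15963344e-04  7.33040467e-02 -9.97309306e-01]
 [-9.99999383e-01  6.92479363e-04  8.69062762e-04]] [-8.43838408e-01  4.56839473e-01  1.85757171e+00  2.90233297e-05
  8.26070459e-01  6.53568687e-01] -85.79625039757615 1.4333
```

View pics/1.png

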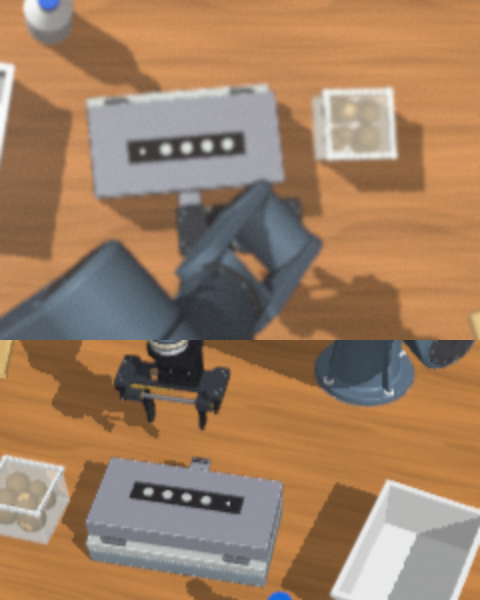

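The move fell short because of the speed cap. The image agrees: the gripper sits in front of the tab and to its -y side. I'll make up the shift, then descend.

Emit:
{"api": "step_arm", "payload": {"increments": [{"linear": [1.6,2.5,0],"turn": [0,0,0],"gripper": -1},{"linear": [3.2,5.1,0],"turn": [0,0,0],"gripper": -1},{"linear": [3.2,5.1,0],"turn": [0,0,0],"gripper": -1},{"linear": [3.2,5.1,0],"turn": [0,0,0],"gripper": -1},{"linear": [3.2,5.1,-1],"turn": [0,0,0],"gripper": -1},{"linear": [3.2,5.1,-3],"turn": [0,0,0],"gripper": -1},{"linear": [3.2,5.1,-4.5],"turn": [0,0,0],"gripper": -1},{"linear": [3.2,5.1,-4.5],"turn": [0,0,0],"gripper": -1}]}}

```text
time_s: 2.2
eef_pos: [0.4261, -0.2266, 0.1003]
tcp_rot: [0.481, 0.519, -0.482, 0.517]
contact_force: [0.3, -0.1, -0.4]
opening: 0.0873
```

Run:
```python
from h import *
o=get_obs(); print(o['eef_pos'],o['joint_positions'],o['time_s'])
ims=[grab_frame(n)[:,:,::-1] for n in('top','scene')]
a=np.vstack([cv2.resize(ims[0][180:280,320:480],None,fx=4,fy=4),cv2.resize(ims[1][120:170,200:360],None,fx=4,fy=4)])
cv2.imwrite('pics/2.png',a[:600])
```

```text
[ 0.42613467 -0.22664273  0.1002849 ] [-7.20666944e-01  5.42194522e-01  1.89355234e+00 -4.59223676e-04
  7.08878660e-01  7.78014759e-01] 2.2
```

View pics/2.png

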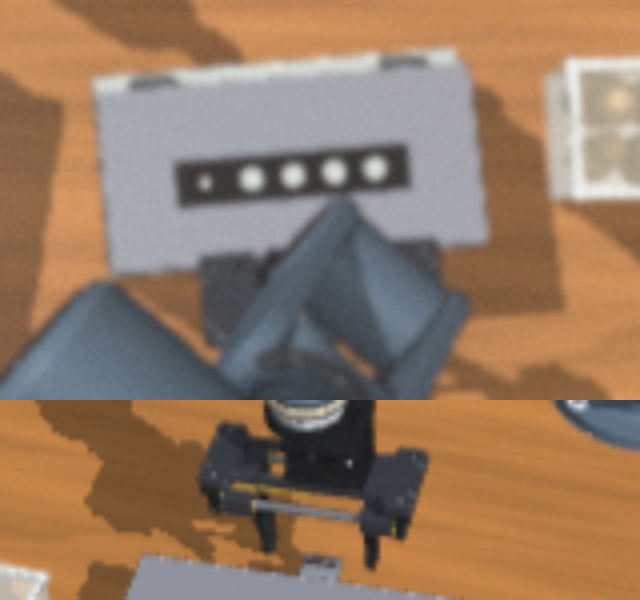

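The fingers straddle the tab at about (318,570) in the lower crop. I'll descend and grip.

Emit:
{"api": "step_arm", "payload": {"increments": [{"linear": [0.1,0,-1.2],"turn": [0,0,0],"gripper": -1},{"linear": [0.1,0,-2.4],"turn": [0,0,0],"gripper": -1},{"linear": [0.1,0,-3.5],"turn": [0,0,0],"gripper": -1},{"linear": [0.1,0,-3.5],"turn": [0,0,0],"gripper": 1},{"linear": [0.1,0,-3.5],"turn": [0,0,0],"gripper": 1},{"linear": [0.1,0,-3.5],"turn": [0,0,0],"gripper": 1},{"linear": [0.1,0,-3.5],"turn": [0,0,0],"gripper": 1},{"linear": [0.1,0,-3.5],"turn": [0,0,0],"gripper": 1},{"linear": [0.1,0,-3.5],"turn": [0,0,0],"gripper": 1},{"linear": [0.1,0,-3.5],"turn": [0,0,0],"gripper": 1}], "squeeze": 35}}

```text
time_s: 3.13
eef_pos: [0.4286, -0.2264, 0.0669]
tcp_rot: [0.481, 0.518, -0.481, 0.518]
contact_force: [-0.0, 0.0, -0.5]
opening: 0.0481
```

Emit:
{"api": "step_arm", "payload": {"increments": [{"linear": [0,0,0],"gripper": 1},{"linear": [0,0,0],"gripper": 1},{"linear": [0,0,0],"gripper": 1},{"linear": [0,0,0],"gripper": 1},{"linear": [0,0,0],"gripper": 1}]}}

```text
$.increments[0]: bad value
```

Emit:
{"api": "step_arm", "payload": {"increments": [{"linear": [0,0,0],"turn": [0,0,0],"gripper": 1},{"linear": [0,0,0],"turn": [0,0,0],"gripper": 1},{"linear": [0,0,0],"turn": [0,0,0],"gripper": 1},{"linear": [0,0,0],"turn": [0,0,0],"gripper": 1}]}}

```text
time_s: 3.47
eef_pos: [0.4287, -0.2282, 0.0667]
tcp_rot: [0.48, 0.517, -0.482, 0.519]
contact_force: [-3.0, -4.8, -0.5]
opening: 0.0357
```

The grip is on, with an opening of 35.7 mm against the 36 mm tab. I'll follow the arc.

Emit:
{"api": "step_arm", "payload": {"increments": [{"linear": [0.05,-0.2,0.8],"turn": [0,0,0],"gripper": 1},{"linear": [0.26,-0.2,1.69],"turn": [0,0,0],"gripper": 1},{"linear": [0.67,-0.2,3.34],"turn": [0,0,0],"gripper": 1},{"linear": [1.23,-0.1,4.95],"turn": [0,0,0],"gripper": 1},{"linear": [1.95,-0.05,6.5],"turn": [0,0,0],"gripper": 1},{"linear": [2.8,0,7.97],"turn": [0,0,0],"gripper": 1},{"linear": [3.79,0.1,9.36],"turn": [0,0,0],"gripper": 1},{"linear": [3.79,0.1,9.36],"turn": [0,0,0],"gripper": 1}]}}

```text
time_s: 4.13
eef_pos: [0.4679, -0.2252, 0.1619]
tcp_rot: [0.481, 0.518, -0.481, 0.519]
contact_force: [1.0, -0.2, 2.0]
opening: 0.0356
```

Run:
```python
from h import *
o=get_obs(); print(o['eef_pos'],o['joint_positions'],o['time_s'],o['contact_force'])
cv2.imwrite('pics/3.png',cv2.resize(grab_frame('scene')[80:260,160:440,::-1],None,fx=2.5,fy=2.5))
```

```text
[ 0.46789476 -0.22520875  0.16194283] [-6.64423933e-01  4.72010790e-01  1.75964468e+00  8.55749402e-04
  9.07726615e-01  8.31006836e-01] 4.1333 [ 0.96624683 -0.17890333  1.9897995 ]
```

View pics/3.png

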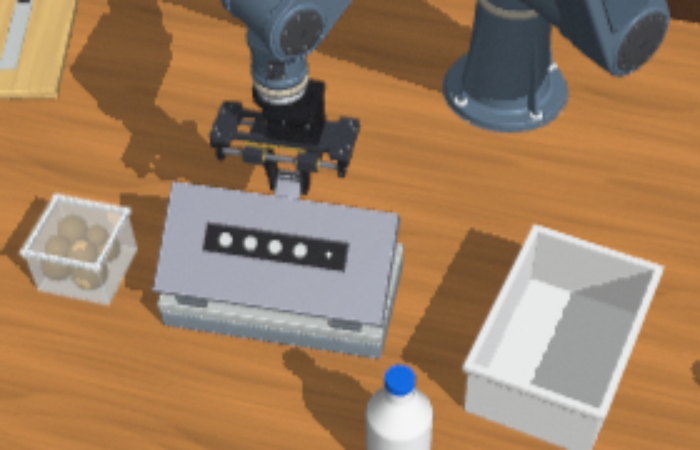

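The lid is following the gripper. I'll continue along the arc.

Emit:
{"api": "step_arm", "payload": {"increments": [{"linear": [1.11,0.08,1.29],"turn": [0,0,0],"gripper": 1},{"linear": [2.34,0.18,2.47],"turn": [0,0,0],"gripper": 1},{"linear": [3.68,0.28,3.53],"turn": [0,0,0],"gripper": 1},{"linear": [5.1,0.39,4.45],"turn": [0,0,0],"gripper": 1},{"linear": [6.61,0.5,5.24],"turn": [0,0,0],"gripper": 1},{"linear": [8.18,0.62,5.89],"turn": [0,0,0],"gripper": 1},{"linear": [9.81,0.74,6.39],"turn": [0,0,0],"gripper": 1},{"linear": [9.81,0.74,6.39],"turn": [0,0,0],"gripper": 1}]}}

```text
time_s: 4.85
eef_pos: [0.5644, -0.2176, 0.2237]
tcp_rot: [0.481, 0.519, -0.481, 0.517]
contact_force: [0.3, 2.3, 4.4]
opening: 0.0355
```

Emit:
{"api": "step_arm", "payload": {"increments": [{"linear": [0.85,0.06,0.2],"turn": [0,0,0],"gripper": 1},{"linear": [1.67,0.13,0.33],"turn": [0,0,0],"gripper": 1},{"linear": [2.5,0.2,0.45],"turn": [0,0,0],"gripper": 1},{"linear": [3.36,0.26,0.5],"turn": [0,0,0],"gripper": 1},{"linear": [4.2,0.33,0.52],"turn": [0,0,0],"gripper": 1},{"linear": [4.8,0.38,0.52],"turn": [0,0,0],"gripper": 1},{"linear": [4.8,0.38,0.52],"turn": [0,0,0],"gripper": 1},{"linear": [4.8,0.38,0.52],"turn": [0,0,0],"gripper": 1}]}}

```text
time_s: 5.52
eef_pos: [0.6113, -0.2139, 0.2294]
tcp_rot: [0.481, 0.519, -0.481, 0.518]
contact_force: [-2.1, 0.6, 4.0]
opening: 0.0359
```

Run:
```python
from h import *
o=get_obs(); print(o['eef_pos'],o['joint_positions'],o['time_s'],o['contact_force'])
ims=[grab_frame(n)[:,:,::-1] for n in('top','scene')]
a=np.vstack([cv2.resize(ims[0][150:290,300:540],None,fx=2,fy=2),cv2.resize(ims[1][80:240,180:420],None,fx=2,fy=2)])
cv2.imwrite('pics/4.png',a[:600])
```

```text
[ 0.61131346 -0.21393015  0.22935588] [-5.08789961e-01  5.52413746e-01  1.36361046e+00 -1.70638524e-04
  1.22699088e+00  9.88287155e-01] 5.5167 [-2.1033894   0.58230643  3.96034448]
```

View pics/4.png

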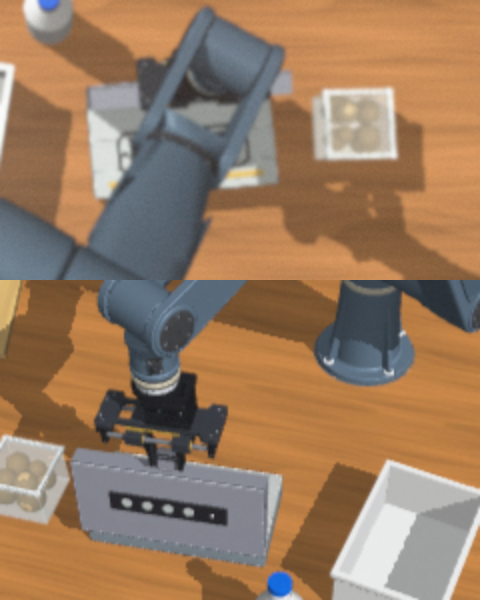

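The lid is nearly upright. One small extra push, then release and rise.

Emit:
{"api": "step_arm", "payload": {"increments": [{"linear": [0.3,0,0],"turn": [0,0,0],"gripper": 1},{"linear": [0.5,0,0],"turn": [0,0,0],"gripper": 1},{"linear": [0.5,0,0],"turn": [0,0,0],"gripper": 1}]}}

```text
time_s: 5.87
eef_pos: [0.6156, -0.2136, 0.2293]
tcp_rot: [0.481, 0.519, -0.482, 0.517]
contact_force: [-3.2, 2.0, 6.3]
opening: 0.0356
```

Emit:
{"api": "step_arm", "payload": {"increments": [{"linear": [-0.1,0,0],"turn": [0,0,0],"gripper": -1},{"linear": [-0.1,0,0],"turn": [0,0,0],"gripper": -1},{"linear": [-0.1,0,0],"turn": [0,0,0],"gripper": -1},{"linear": [-0.1,0,0],"turn": [0,0,0],"gripper": -1},{"linear": [-0.1,0,0],"turn": [0,0,0],"gripper": -1},{"linear": [-0.1,0,0],"turn": [0,0,0],"gripper": -1},{"linear": [-0.1,0,2],"turn": [0,0,0],"gripper": -1},{"linear": [-0.1,0,5],"turn": [0,0,0],"gripper": -1},{"linear": [-0.1,0,7],"turn": [0,0,0],"gripper": -1}]}}

```text
time_s: 6.62
eef_pos: [0.617, -0.2144, 0.3008]
tcp_rot: [0.481, 0.518, -0.481, 0.519]
contact_force: [-0.6, -0.4, 0.2]
opening: 0.0843
```

Emit:
{"api": "step_arm", "payload": {"increments": [{"linear": [-3,0,0],"turn": [0,0,0],"gripper": -1},{"linear": [-7,0,0],"turn": [0,0,0],"gripper": -1},{"linear": [-11,0,0],"turn": [0,0,0],"gripper": -1},{"linear": [-15,0,0],"turn": [0,0,0],"gripper": -1},{"linear": [-19,0,0],"turn": [0,0,0],"gripper": -1},{"linear": [-20,0,0],"turn": [0,0,0],"gripper": -1},{"linear": [-20,0,0],"turn": [0,0,0],"gripper": -1}]}}

```text
time_s: 7.2
eef_pos: [0.4139, -0.2135, 0.2995]
tcp_rot: [0.482, 0.518, -0.482, 0.517]
contact_force: [-0.3, -0.4, -0.4]
opening: 0.0869
```

Run:
```python
from h import *
ims=[grab_frame(n)[:,:,::-1] for n in('top','scene')]
cv2.imwrite('pics/t5.png',ims[0]);cv2.imwrite('pics/s5.png',ims[1])
a=np.vstack([cv2.resize(ims[0][170:270,320:480],None,fx=4,fy=4,interpolation=2),cv2.resize(ims[1][130:180,200:360],None,fx=4,fy=4)])
cv2.imwrite('pics/5.png',a[:600])
```

```text
(no output)
```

View pics/5.png

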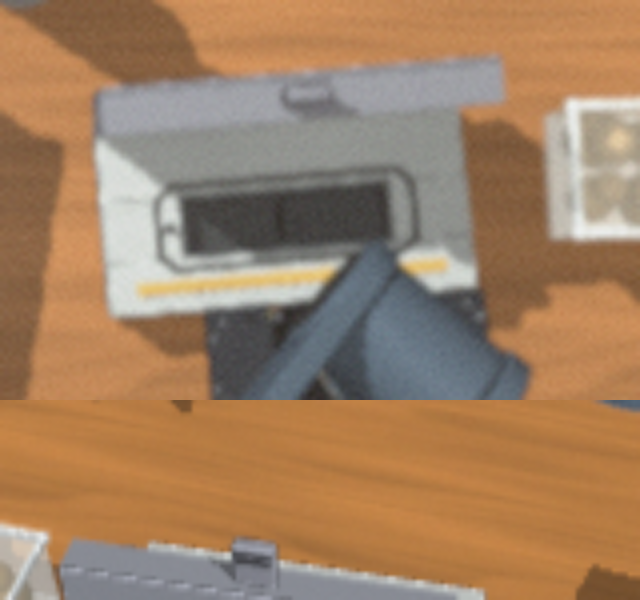

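The lid is fully open. The dark tray is visible with corners at about (182,195), (388,180), (390,238) and (186,255) in the crop, and its rib is near (281,215).

Run:
```python
from h import *
T=lambda x,y:((x-1.5)/4+320,(y-1.5)/4+170)
P=plane('top',[T(*p) for p in [(182,195),(388,180),(390,238),(186,255)]],.06);print(P,P.mean(0))
v=P[0]+P[3]-P[1]-P[2];print(np.linalg.norm(v)/2,np.degrees(np.arctan2(v[1],v[0])))
print(plane('top',[T(281,215)],.086), get_obs()['eef_pos'])
# lid rim (front face, now top) : corners
print(plane('top',[T(97,92),T(502,58),T(504,103),T(97,137)],.215))
```

```text
[[ 0.54415689 -0.12969421  0.06      ]
 [ 0.55627845 -0.30982172  0.06      ]
 [ 0.50565678 -0.31029578  0.06      ]
 [ 0.49191166 -0.13247492  0.06      ]] [ 0.52450094 -0.22057166  0.06      ]
0.17944087772010386 94.1332224874234
[[ 0.5246742 -0.2122309  0.086    ]] [ 0.41745458 -0.21481857  0.29989904]
[[ 0.61504776 -0.0513713   0.215     ]
 [ 0.64059968 -0.37319004  0.215     ]
 [ 0.60461036 -0.37357931  0.215     ]
 [ 0.57927248 -0.05105941  0.215     ]]
```

Emit:
{"api": "step_arm", "payload": {"increments": [{"linear": [3,-0.2,-2],"turn": [0,0,0],"gripper": -1},{"linear": [6,-0.4,-5],"turn": [0,0,0],"gripper": -1},{"linear": [9,-0.6,-8],"turn": [0,0,0],"gripper": -1},{"linear": [10.8,-0.6,-11],"turn": [0,0,0],"gripper": -1},{"linear": [10.8,-0.6,-14],"turn": [0,0,0],"gripper": -1},{"linear": [10.8,-0.6,-17],"turn": [0,0,0],"gripper": -1},{"linear": [10.8,-0.6,-18],"turn": [0,0,0],"gripper": -1},{"linear": [10.8,-0.6,-18],"turn": [0,0,0],"gripper": -1}]}}

```text
time_s: 7.97
eef_pos: [0.5241, -0.2189, 0.1158]
tcp_rot: [0.481, 0.52, -0.481, 0.516]
contact_force: [0.1, -0.0, 0.5]
opening: 0.0871
```

Run:
```python
from h import *
from scipy.spatial.transform import Rotation as Ro
o=get_obs(); z=Ro.from_quat(o['tcp_rot']).as_matrix()
print(o['eef_pos'],o['time_s'],o['contact_force'],np.degrees(np.arctan2(z[1,2],z[0,2])),z[:,0])
ims=[grab_frame(n)[:,:,::-1] for n in('top','scene')]
a=np.vstack([cv2.resize(ims[0][150:290,300:540],None,fx=2,fy=2),cv2.resize(ims[1][80:240,180:420],None,fx=2,fy=2)])
cv2.imwrite('pics/6.png',a[:600])
```

```text
[ 0.52412397 -0.2188592   0.11584481] 7.9667 [ 0.06321993 -0.03509881  0.4892665 ] -85.71855988131809 [-0.00496274  0.00358201 -0.99998127]
```

View pics/6.png

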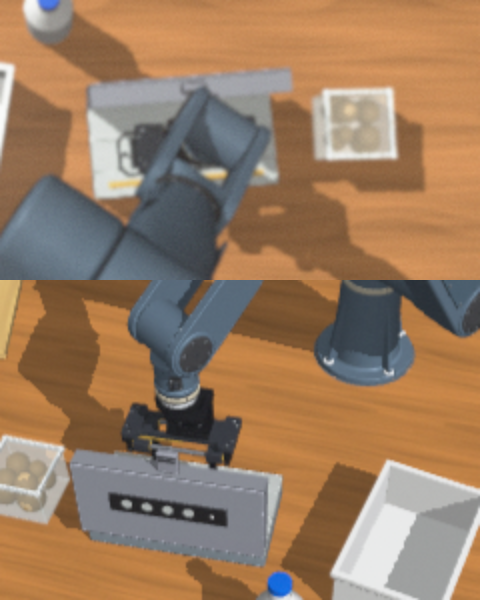

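It's aligned over the tray and clear of the lid. I'll go down and grip.

Emit:
{"api": "step_arm", "payload": {"increments": [{"linear": [0,0,-2],"turn": [0,0,0],"gripper": -1},{"linear": [0,0,-4],"turn": [0,0,0],"gripper": -1},{"linear": [0,0,-5.2],"turn": [0,0,0],"gripper": -1},{"linear": [0,0,-5.9],"turn": [0,0,0],"gripper": -1},{"linear": [0,0,-5.9],"turn": [0,0,0],"gripper": -1},{"linear": [0,0,-5.9],"turn": [0,0,0],"gripper": 0}]}}

```text
time_s: 8.57
eef_pos: [0.5255, -0.2209, 0.0617]
tcp_rot: [0.481, 0.517, -0.481, 0.519]
contact_force: [-0.2, -0.3, 0.2]
opening: 0.0846
```

Emit:
{"api": "step_arm", "payload": {"increments": [{"linear": [0,0,0],"turn": [0,0,0],"gripper": 1},{"linear": [0,0,0],"turn": [0,0,0],"gripper": 1},{"linear": [0,0,0],"turn": [0,0,0],"gripper": 1},{"linear": [0,0,0],"turn": [0,0,0],"gripper": 1},{"linear": [0,0,0],"turn": [0,0,0],"gripper": 1},{"linear": [0,0,0],"turn": [0,0,0],"gripper": 1},{"linear": [0,0,0],"turn": [0,0,0],"gripper": 1},{"linear": [0,0,0],"turn": [0,0,0],"gripper": 1},{"linear": [0,0,0],"turn": [0,0,0],"gripper": 1},{"linear": [0,0,0],"turn": [0,0,0],"gripper": 1}]}}

```text
time_s: 9.4
eef_pos: [0.5244, -0.2201, 0.0602]
tcp_rot: [0.481, 0.518, -0.481, 0.518]
contact_force: [0.1, 0.3, -0.2]
opening: 0.0219
```

Emit:
{"api": "step_arm", "payload": {"increments": [{"linear": [0,0,0],"turn": [0,0,0],"gripper": 1},{"linear": [0,0,0],"turn": [0,0,0],"gripper": 1},{"linear": [0,0,0],"turn": [0,0,0],"gripper": 1},{"linear": [0,0,0],"turn": [0,0,0],"gripper": 1}]}}

```text
time_s: 9.73
eef_pos: [0.5244, -0.2201, 0.0602]
tcp_rot: [0.481, 0.518, -0.481, 0.518]
contact_force: [0.1, 0.3, -0.7]
opening: 0.0115
```

The rib is gripped, with an opening of 11.5 mm. I'll lift slowly.

Emit:
{"api": "step_arm", "payload": {"increments": [{"linear": [0,0,0],"turn": [0,0,0],"gripper": 1},{"linear": [0,0,0.5],"turn": [0,0,0],"gripper": 1},{"linear": [0,0,1.5],"turn": [0,0,0],"gripper": 1},{"linear": [0,0,3],"turn": [0,0,0],"gripper": 1},{"linear": [0,0,4.5],"turn": [0,0,0],"gripper": 1},{"linear": [0,0,6],"turn": [0,0,0],"gripper": 1},{"linear": [0,0,8],"turn": [0,0,0],"gripper": 1},{"linear": [0,0,10],"turn": [0,0,0],"gripper": 1},{"linear": [0,0,12],"turn": [0,0,0],"gripper": 1},{"linear": [0,0,13],"turn": [0,0,0],"gripper": 1}]}}

```text
time_s: 10.57
eef_pos: [0.5255, -0.2207, 0.1936]
tcp_rot: [0.481, 0.516, -0.481, 0.52]
contact_force: [0.3, -0.5, -1.4]
opening: 0.0117
```

Emit:
{"api": "step_arm", "payload": {"increments": [{"linear": [0,0,0],"turn": [0,0,0],"gripper": 1},{"linear": [0,0,0],"turn": [0,0,0],"gripper": 1},{"linear": [0,0,0],"turn": [0,0,0],"gripper": 1},{"linear": [0,0,0],"turn": [0,0,0],"gripper": 1}]}}

```text
time_s: 10.9
eef_pos: [0.5235, -0.2195, 0.1889]
tcp_rot: [0.481, 0.519, -0.481, 0.517]
contact_force: [-0.3, 0.1, -1.2]
opening: 0.012
```

Run:
```python
from h import *
o=get_obs(); print(o['eef_pos'],o['time_s'],o['contact_force'],o['joint_positions'])
ims=[grab_frame(n)[:,:,::-1] for n in('top','scene')]
a=np.vstack([cv2.resize(ims[0][150:290,300:540],None,fx=2,fy=2),cv2.resize(ims[1][80:240,180:420],None,fx=2,fy=2)])
cv2.imwrite('pics/7.png',a[:600])
```

```text
[ 0.52350235 -0.219528    0.18887614] 10.9 [-0.33450216  0.06857382 -1.21782861] [-5.93874374e-01  4.93669811e-01  1.61139003e+00 -2.69074705e-06
  1.03958854e+00  9.03248823e-01]
```

View pics/7.png

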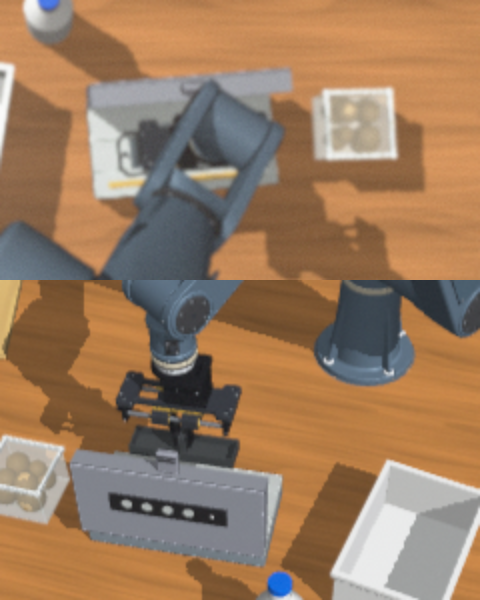

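The tray is out and level. I'll pull back a little from the lid, then carry it in +y.

Emit:
{"api": "step_arm", "payload": {"increments": [{"linear": [-0.7,0.5,0],"turn": [0,0,0],"gripper": 1},{"linear": [-2,1.5,0],"turn": [0,0,0],"gripper": 1},{"linear": [-3.5,3,0],"turn": [0,0,0],"gripper": 1},{"linear": [-4.5,5,0],"turn": [0,0,0],"gripper": 1},{"linear": [-5,7.5,0],"turn": [0,0,0],"gripper": 1},{"linear": [-5,10,0],"turn": [0,0,0],"gripper": 1},{"linear": [-5,12.5,0],"turn": [0,0,0],"gripper": 1},{"linear": [-5,15,0],"turn": [0,0,0],"gripper": 1},{"linear": [-5,17,0],"turn": [0,0,0],"gripper": 1},{"linear": [-5,18,0],"turn": [0,0,0],"gripper": 1}]}}

```text
time_s: 11.83
eef_pos: [0.4728, -0.0375, 0.1899]
tcp_rot: [0.481, 0.519, -0.481, 0.518]
contact_force: [-0.4, 0.5, -2.0]
opening: 0.0119
```

Emit:
{"api": "step_arm", "payload": {"increments": [{"linear": [0.2,1,0],"turn": [0,0,2],"gripper": 1},{"linear": [0.5,3,0],"turn": [0,0,6],"gripper": 1},{"linear": [1,5,0],"turn": [0,0,11],"gripper": 1},{"linear": [1.5,7,0],"turn": [0,0,16],"gripper": 1},{"linear": [2,9,0],"turn": [0,0,21],"gripper": 1},{"linear": [2.5,11,0],"turn": [0,0,26],"gripper": 1},{"linear": [3,13,0],"turn": [0,0,31],"gripper": 1},{"linear": [3.5,15,0],"turn": [0,0,36],"gripper": 1},{"linear": [4,16.5,0],"turn": [0,0,40],"gripper": 1},{"linear": [4.3,17.5,0],"turn": [0,0,43],"gripper": 1}]}}

```text
time_s: 12.67
eef_pos: [0.5183, 0.136, 0.1901]
tcp_rot: [0.256, 0.659, -0.256, 0.659]
contact_force: [0.9, 0.3, -1.2]
opening: 0.0116
```

Run:
```python
from h import *
from scipy.spatial.transform import Rotation as Ro
o=get_obs(); z=Ro.from_quat(o['tcp_rot']).as_matrix()
print(o['eef_pos'],o['time_s'],np.degrees(np.arctan2(z[1,2],z[0,2])),o['joint_positions'])
cv2.imwrite('pics/8.png',grab_frame('scene')[:,:,::-1])
```

```text
[0.51827203 0.13596466 0.19008024] 12.6667 -42.474122335714064 [4.78348957e-02 4.50949321e-01 1.69150007e+00 1.05552139e-04
 9.98402438e-01 7.89090903e-01]
```

View pics/8.png

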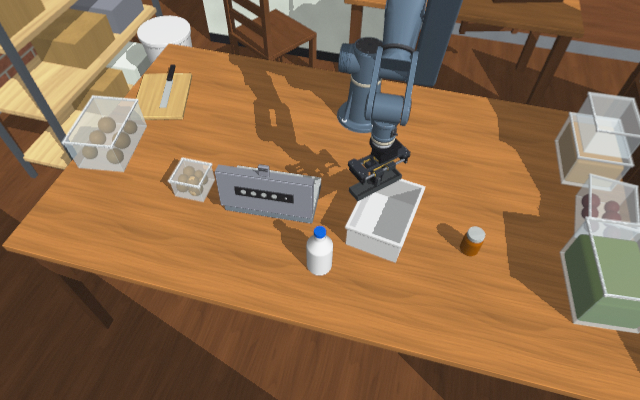

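The tray is held over the tub's near edge. I'll finish the shift and the turn.

Emit:
{"api": "step_arm", "payload": {"increments": [{"linear": [0.3,0.5,0],"turn": [0,0,3],"gripper": 1},{"linear": [0.8,1.2,0],"turn": [0,0,8],"gripper": 1},{"linear": [1.2,2,0],"turn": [0,0,13],"gripper": 1},{"linear": [1.6,2.9,0],"turn": [0,0,18],"gripper": 1},{"linear": [2,3.7,0],"turn": [0,0,23],"gripper": 1},{"linear": [2.4,4.4,0],"turn": [0,0,28],"gripper": 1},{"linear": [2.7,5,0],"turn": [0,0,31.5],"gripper": 1},{"linear": [2.8,5.2,0],"turn": [0,0,33.5],"gripper": 1},{"linear": [2.8,5.2,0],"turn": [0,0,33.5],"gripper": 1},{"linear": [2.8,5.2,0],"turn": [0,0,33.5],"gripper": 1}]}}

```text
time_s: 13.55
eef_pos: [0.5454, 0.1862, 0.1899]
tcp_rot: [0.057, 0.705, -0.058, 0.705]
contact_force: [-0.1, -0.4, -0.5]
opening: 0.0117
```

Emit:
{"api": "step_arm", "payload": {"increments": [{"linear": [0,0,0],"turn": [0,0,0],"gripper": 1},{"linear": [0,0,0],"turn": [0,0,0],"gripper": 1},{"linear": [0,0,0],"turn": [0,0,0],"gripper": 1},{"linear": [0,0,0],"turn": [0,0,0],"gripper": 1},{"linear": [0,0,0],"turn": [0,0,0],"gripper": 1},{"linear": [0,0,0],"turn": [0,0,0],"gripper": 1}]}}

```text
time_s: 14.05
eef_pos: [0.5454, 0.1868, 0.1903]
tcp_rot: [0.057, 0.705, -0.057, 0.705]
contact_force: [0.0, 0.1, -1.0]
opening: 0.0116
```

Run:
```python
from h import *
from scipy.spatial.transform import Rotation as Ro
o=get_obs(); z=Ro.from_quat(o['tcp_rot']).as_matrix()
print(o['eef_pos'],o['time_s'],np.degrees(np.arctan2(z[1,2],z[0,2])),o['joint_velocities'],z[:,0])
ims=[grab_frame(n)[:,:,::-1] for n in('top','scene')]
cv2.imwrite('pics/9.png',np.hstack([cv2.resize(ims[0][130:290,180:380],None,fx=2,fy=2),cv2.resize(ims[1][120:280,300:500],None,fx=2,fy=2)]))
cv2.imwrite('pics/9t.png',ims[0])
print('expected tub centre top px',proj('top',[[.545,.188,.11]])-[180,130])
u=np.array([.988,-.153,0]);c=np.array([o['eef_pos'][0],o['eef_pos'][1],.17])
print((proj('scene',[c+.09*u,c-.09*u])-[300,120])*2+[400,0])
```

```text
[0.54542191 0.18683682 0.19030114] 14.05 -9.282879121792257 [-0.0009206  -0.00087209 -0.00023846 -0.00036751 -0.00060716  0.00030274] [ 6.84436019e-05 -1.72555694e-05 -9.99999998e-01]
expected tub centre top px [[92.28635683 87.53668124]]
[[557.94750747 187.84734716]
 [592.91957215 109.34384177]]
```

View pics/9.png

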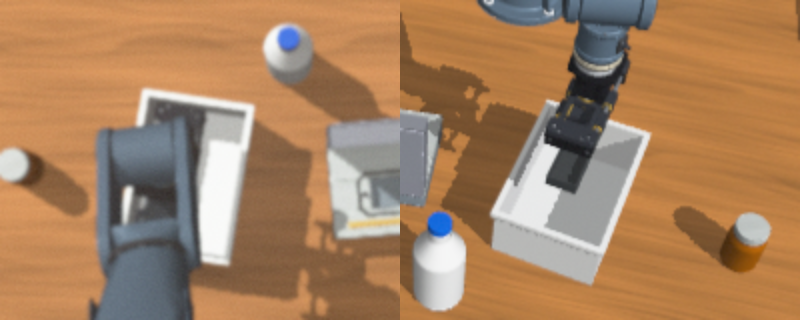

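View pics/9t.png

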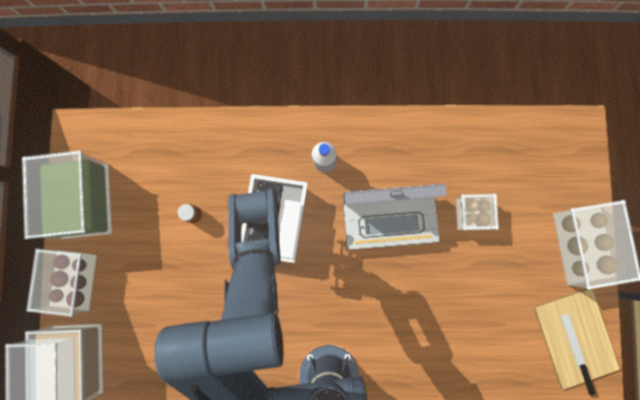

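In the scene view the tray's far end is at about (563,187), against a predicted (558,188). That puts the tray level, lengthwise and centred in the tub. The lid is up, the channel is empty and the bystanders are at their old pixels, so I'm handing in.

Run:
```python
from bench import *
print(close_job()); o=get_obs(); print(o['eef_pos'],o['opening'],o['time_s'])
```

```text
the job is handed in; nothing more can be done
None
the job is handed in; nothing more can be done
```

I opened the sealer's lid by its tab to the stop and left it open. Then I lifted the drip tray out by its rib and carried it level over the tub, where the gripper is still holding it. The job was handed in at about 14 s; it reports no verdict, so the result rests on my own checks.

- **Tray position:** the tool was at (0.545, 0.187, 0.190), about 1 mm from the measured tub centre, and turned about 0.5° off the tub's long axis. The underside was at about 0.17 m, roughly 6 cm above the rim. The visible tray end was within about 5 px of prediction in the 2x view.
- **Grip and motion:** the opening was 11.6 mm on the 12 mm rib. The tool pointed straight down and joint speeds were near zero.
- **Surroundings:** the last top picture shows the lid upright and the channel empty. Judged by eye, the tub, jug, jar and potato tub stand where they were.
- **Corrections and weaker checks:**
  - The first approach fell short because of the speed cap and was corrected.
  - The two cameras put the tub's centre about 5 mm apart.
  - The lid angle was judged from the pictures and the tab position, not measured directly.

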